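# Turn a settled paint tin over in the tin turner

## Task

The paint in the green tin that has fallen over has settled. Bring the turner's cage upright, stand the tin on its base on the deck, slide it upright fully into the cage, crank the cage right over so that the tin is upside down for a second or two, then crank it all the way back and leave the tin standing upright in the cage. Do not disturb the other containers on the deck or drop the tin off it.

Things in the scene. Friction and masses are not known exactly. Their poses are not given: they have to be found in the camera images.
- tin: Closed round tin, green, paper label, orange lid; diameter 58, height 95, 0.26 to 0.44 kg. Origin: centre of its underside; z axis: base to lid. It starts lying on the deck, its axis 29 above the deck top, lid end towards the cage within about 40 degrees of the stand's x axis. It can roll; standing, it grips the deck (friction near 1) and tips if pushed above about a quarter of its height.
- stand: Fixed tin turner. Origin: on the bench (z = 0) straight under the cage's middle; x axis: horizontal, the direction in which tins slide into the cage and of its shaft (shaft 80 above the bench, at y = 0); z up. Blue loading deck: top 30 above the bench, x = -245 to -35, y = -165 to 165. Behind the cage a bearing post, x = 42 to 56, 34 wide, 92 high.
- cage (a joint): Angle of the cage about its shaft, rad; hard stops at 0 and 3.14. At 0 the cage is upright, its floor 3 below the deck top, ready to load; at 3.14 upside down. The crank handle is at the stand's -y side at 0, straight up at 1.57, at the +y side at 3.14. Friction (0.2 N m) holds it where it is left. Starts between 0.35 and 1.2.
- cage_floor (a point): Centre of the inner face of the aluminium cage's floor; turns with the cage; axes as the stand's when upright. Floor and ceiling: 72 wide (y), x = -29 to 37, 106 apart, 5 thick; side straps 64 apart, x = -15 to 15; back stop face x = 32; open at -x (mouth). A tin fully home touches the back stop, its axis at x = 3, y = 0. Cage top, upright: 138 above the bench.
- handle (a point): Middle of the red crank handle, turning with the cage: round bar, diameter 14, along the stand's x axis from x = 70 to 118 (this point: x = 98), 60 from the shaft. Yellow crank arm at x = 62 to 70. The handle does not spin on its arm, so it turns in the fingers as the crank goes round.
- hardener: Bystander: amber bottle, white cap, diameter 46, height 95, standing on the deck. Origin: centre of its underside.
- jar: Bystander: clear jar, black cap, diameter 56, height 70, standing on the deck. Origin: centre of its underside.
- grey_tin: Bystander: grey tin with white lid, diameter 54, height 72, standing on the deck. Origin: centre of its underside.
Mind the look-alikes: they are no part of the job. Leave any pink or red look-alike of the tin alone.

How it is judged:
On the way, in this order (a step that is already met when the one before it is completed fails the run):
1. the tin stands upright on the deck (angle between tin's own z axis and vertical below 0.08 rad and height (world z) of tin below 0.036 m and x of tin in the frame of stand below -0.03 m), for 0.2 s.
2. the tin stands upright inside the upright cage (value of joint cage below 0.12 rad and angle between tin's own z axis and vertical below 0.15 rad and x of tin in the frame of cage_floor above -0.009 m and z of tin in the frame of cage_floor below 0.013 m and horizontal distance between tin and cage_floor below 0.014 m), for 0.2 s.
3. the cage is right over and the tin in it is upside down for a second (value of joint cage above 2.98 rad and angle between tin's own z axis and vertical above 2.95 rad and distance between tin and cage_floor below 0.02 m), for 1 s.
At the end, for the whole second after the job is handed in: The cage is back upright (joint below 0.12 rad), the tin stands in it upright (within 0.15 rad), home against the back (its base centre within 20 mm of the cage floor's centre, at most 12 mm short of it), at rest; the hardener bottle, jar and grey tin still stand (value of joint cage below 0.12 rad and angle between tin's own z axis and vertical below 0.15 rad and x of tin in the frame of cage_floor above -0.012 m and distance between tin and cage_floor below 0.02 m and linear speed of tin below 0.02 m/s and angle between each of hardener, jar, grey_tin's own z axis and vertical below 0.2 rad); the robot touches nothing.
It fails at once if a bystander container was moved more than 25 mm (distance of any of hardener, jar, grey_tin from where it was at the start of the episode above 0.025 m).
It fails at once if the tin fell off the deck or out of the cage (height (world z) of tin below 0.016 m).
It also fails if it takes over 72 s, if anything falls off the work surface, if the arm or the gripper's body presses on something with over 40 N, if the wrist force passes 120 N, or if a joint passes its speed limit or range.

## Robot

A 6-joint arm with a two-finger parallel gripper is mounted at the origin on the work surface. World frame = base frame: x ahead of the robot, y to its left, z up, the work surface at z = 0. Lengths are in m, angles in rad, forces in N, time in s.
With the tool pointing down it reaches from about 0.325 to 0.775 m from the base axis. Payload 5.5 kg.
Tool frame: the origin (TCP) lies between the finger pads; the fingertips stand 8 mm ahead of it and the grasp point (between the pads) lies 11 mm behind it (tcp_to_tips is the distance from the TCP to the fingertips, in m); z points along the fingers, y is the line along which they close (so a half turn about z gives the same grasp; the last joint's range is limited). The gripper opens to 88 mm and grips with 3 to 60 N. Pads are 20 mm wide; open, the fingers measure 115 mm over their backs; the gripper's body (75 mm by 178 mm) begins 61 mm behind the grasp point.
Start: joints at [1.286, 0.091, 1.231, -0, 1.82, -0.057], TCP at [0.136, 0.585, 0.231] pointing down, gripper open.
Joint ranges: [-2.87, 2.87], [-0.86, 2.18], [0.17, 2.46], [-1.51, 4.65], [0.06, 2.69], [-2.65, 2.65]. Speed limits (rad/s): [2.57, 2.57, 3.01, 3.14, 3.14, 3.14].

## Interface

Orientations are given as a unit quaternion [w, x, y, z].
In Python, from bench import * gives the robot as it stands. Calls block until the motion is done:
- move_to(position, orientation): joint-space move of the TCP to a pose.
- move_l(position, speed=0.15, orientation=None): straight line of the TCP; orientation=None keeps the orientation; speed is the mean speed in m/s.
- movej(angles): joint-space move.
- gripper_open() and close(): open the fingers fully, or close them until they stop; the grip force is fixed at half the most.
- hold(seconds).
- inverse_kinematics(position, orientation): joint angles nearest the present ones, or None.
- state(): the state.
- get_image(name): name is "scene" or "top"; returns a dict with "frame" (420x560x3 uint8, blue, green, red), "depth" (420x560 float32, m along the optical axis (not along the pixel's ray), 0 where there is no reading), "camera_matrix" (3x3 intrinsics, pixels), "view" (4x4, takes a point from world to camera coordinates). Camera axes: x right, y up, looking along -z (the intrinsics and any distortion apply to the point x, -y, -z); pixel columns grow to the right and rows downward; lengths in m; the calibration is good to about 2 mm. A picture is of the moment at which its call begins.
A pose or a line that the arm cannot do raises IKError and nothing moves.
- job_done(): hands the job in; it is judged then, once.
The state is a dict: "time": time; "joint_pos": joint angles; "dq": joint speeds; "joint_torque": joint torques, N m; "ee_pos": TCP position; "ee_rot": TCP orientation; "ft_force": force on the tool from outside, world axes, zero at the start; "moment": the same for the moment, N m; "finger_gap": finger opening in m; "finger_force": force on a finger pad.
Only numpy, scipy, OpenCV 4.12 (cv2) and the standard library are available. Lean on these libraries where they do the work, as an engineer would, in place of code of your own. Each camera call takes 0.05 s, during which the arm holds its last target. There are 200 camera calls.

## Working session

There is one attempt and no reset: what is moved stays moved. The work goes in short steps, each a Python script; the robot and the scene stay as the last script left them, time stands still between calls to the robot, and variables do not carry over. Pictures are saved under pics/ and viewed, at most 10 in all, crops included, and the job is handed in when it is done.

```bash
ls; mkdir -p pics; python3 - <<'E'
from bench import *
import cv2,numpy as np
s=state();print(s)
for n in("scene","top"):
    im=get_image(n);cv2.imwrite(f"pics/{n}0.png",im["frame"]);np.savez(f"pics/{n}0.npz",**im)
    print(n,im["camera_matrix"].tolist(),im["view"].round(4).tolist(),im["depth"].min(),im["depth"].max(), im.keys())
E
```

```text
pics
{'time': 0.0, 'joint_pos': array([ 1.28629045e+00,  9.18397794e-02,  1.23191202e+00, -1.71399781e-05,
        1.81979289e+00, -5.67251065e-02]), 'dq': array([ 0.00048591, -0.00102542,  0.0008329 , -0.00125085, -0.00061184,
        0.00034147]), 'joint_torque': array([ 7.49279388e-04, -4.46464169e+01, -4.06439745e+01,  6.98802131e-02,
        2.97350041e-02, -1.33883032e-04]), 'ee_pos': array([0.13542978, 0.58421694, 0.22950353]), 'ee_rot': array([-1.57529893e-04,  1.13646368e-01,  9.93520785e-01, -9.63256991e-04]), 'ft_force': array([ 0.10887282,  0.13887684, -0.20559685]), 'moment': array([ 0.02183453, -0.02518655,  0.00674659]), 'finger_force': 0.0, 'finger_gap': 0.08794386210223364}
scene [[398.0945567391432, 0.0, 282.0313871523317], [0.0, 398.0945567391432, 208.65270343274824], [0.0, 0.0, 1.0]] [[0.7578, 0.6524, 0.0123, -0.4144], [-0.5368, 0.6125, 0.5803, 0.3029], [0.371, -0.4463, 0.8143, -1.0106], [0.0, 0.0, 0.0, 1.0]] 0.0 2.6224234 dict_keys(['frame', 'depth', 'camera_matrix', 'view'])
top [[545.23278549921, 0.0, 279.9730384934745], [0.0, 545.23278549921, 210.66777062726172], [0.0, 0.0, 1.0]] [[0.001, -1.0, 0.0055, -0.055], [0.9975, 0.0014, 0.07, -0.583], [-0.07, 0.0055, 0.9975, -1.2567], [0.0, 0.0, 0.0, 1.0]] 0.0 2.1360378 dict_keys(['frame', 'depth', 'camera_matrix', 'view'])
```

View pics/scene0.png

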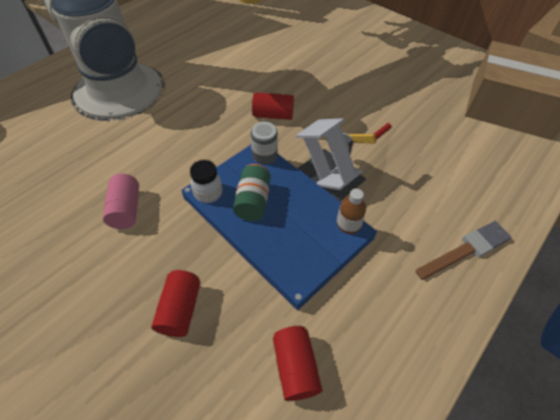

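View pics/top0.png

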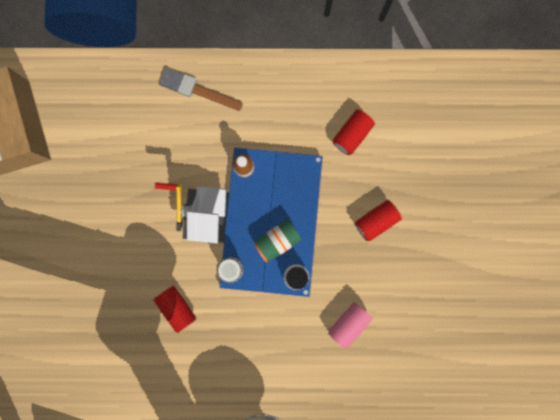

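Scene: the deck is blue, with the green tin lying on it at (252,192) in the scene view and (277,240) in the top view. The cage is at (207,215) top, with its red handle at (165,186). Hardener is at (243,165), grey tin (white lid) at (230,270) and jar (black cap) at (296,277), all top view.

Candidates for the tin, top view:
- green and labelled (277,240)
- red (354,132)
- red (378,220)
- red (175,309)
- pink (351,325)
- grey tin (230,270)

I choose the green labelled one at (277,240). I'll check it in a crop and measure it.

```bash
cat > h.py <<'E'
import cv2,numpy as np
def cloud(im):
    K=im["camera_matrix"];d=im["depth"];v,u=np.indices(d.shape)
    c=np.stack([(u-K[0,2])*d/K[0,0],-(v-K[1,2])*d/K[1,1],-d],-1)
    V=im["view"];return (c-V[:3,3])@V[:3,:3]      # R^T(c-t)
def ray(im,uv,z):
    K=im["camera_matrix"];V=im["view"];uv=np.atleast_2d(uv).astype(float)
    c=np.stack([(uv[:,0]-K[0,2])/K[0,0],-(uv[:,1]-K[1,2])/K[1,1],-np.ones(len(uv))],-1)
    d=c@V[:3,:3];o=-V[:3,:3].T@V[:3,3]
    return o+d*((z-o[2])/d[:,2])[:,None]
def mask(im,lo,hi,box=None):
    m=cv2.inRange(cv2.cvtColor(im["frame"],cv2.COLOR_BGR2HSV),np.array(lo),np.array(hi))
    if box is not None:
        b=np.zeros_like(m);x0,y0,x1,y1=box;b[y0:y1,x0:x1]=1;m*=b
    return m
E
python3 - <<'E'
from h import *
T=dict(np.load("pics/top0.npz"));S=dict(np.load("pics/scene0.npz"))
a=cv2.resize(S["frame"][150:240,180:390],None,fx=3.8,fy=3.3,interpolation=3);b=cv2.resize(T["frame"][140:305,140:335],None,fx=1.8,fy=1.8,interpolation=3)
o=np.zeros((a.shape[0]+b.shape[0],800,3),np.uint8);o[:a.shape[0],:a.shape[1]]=a[:,:800];o[a.shape[0]:,:b.shape[1]]=b;cv2.imwrite("pics/crop.png",o);print(o.shape)
for n,im,box in(("top",T,(200,130,340,310)),("scene",S,(170,130,390,320))):
    P=cloud(im);m=mask(im,(105,120,40),(125,255,255),box)
    m=cv2.morphologyEx(m,cv2.MORPH_CLOSE,np.ones((5,5)))
    c=max(cv2.findContours(m,0,1)[0],key=cv2.contourArea)
    z=P[m>0][:,2];print(n,"deck z",np.median(z[z>-.1]))
    q=cv2.convexHull(c)[:,0];w=ray(im,q,.03)
    r=cv2.minAreaRect((w[:,:2]*1000).astype(np.float32));print("deck rect",r,cv2.boxPoints(r).round(1).tolist())
    g=mask(im,(40,60,20),(95,255,255),box);p=P[g>0];print("green",len(p),p.mean(0),p.max(0),p.min(0))
    np.set_printoptions(precision=4,suppress=True)
E
```

```text
(594, 800, 3)
top deck z 0.028807623157332308
deck rect ((558.78125, -31.807456970214844), (207.79176330566406, 325.1266784667969), 84.52908325195312) [[387.1000061035156, -119.69999694824219], [710.7000122070312, -150.6999969482422], [730.5, 56.099998474121094], [406.8999938964844, 87.0999984741211]]
green 616 [ 0.51253898 -0.0489028   0.08579289] [0.55867617 0.00179458 1.29467239] [ 0.46591298 -0.10057785  0.02471427]
scene deck z 0.02958266957442387
deck rect ((563.4151000976562, -37.59004211425781), (215.14378356933594, 330.11761474609375), 84.39686584472656) [[388.6000061035156, -128.5], [717.2000122070312, -160.8000030517578], [738.2000122070312, 53.400001525878906], [409.6000061035156, 85.5999984741211]]
green 1069 [ 0.5279 -0.0658  0.0754] [ 0.8515 -0.002   0.6523] [ 0.4479 -0.3662  0.028 ]
```

View pics/crop.png

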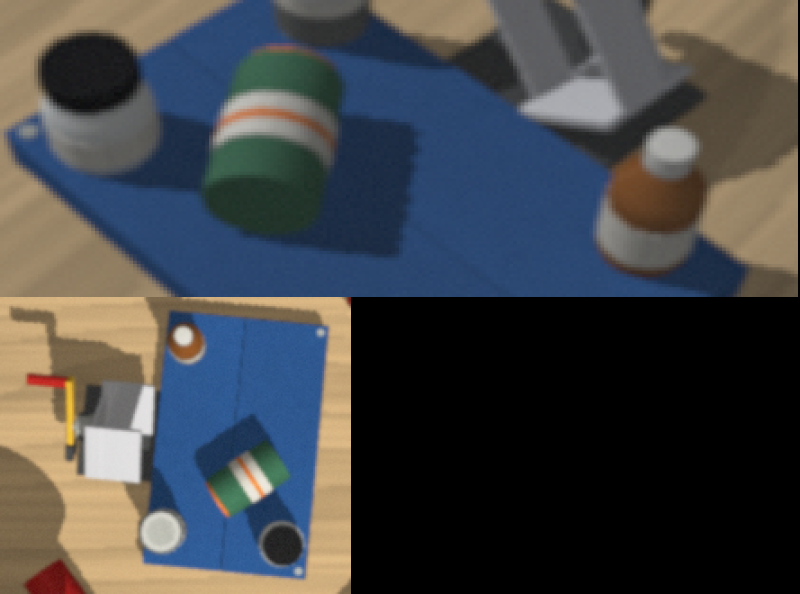

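The crop confirms the choice: green body, white label with an orange stripe, and the orange lid rim at the end facing the cage and grey tin (crop (245,48), top-crop (215,495)). Next I measure the tin, handle and bystanders.

```bash
python3 - <<'E'
from h import *
np.set_printoptions(precision=4,suppress=True)
T=dict(np.load("pics/top0.npz"));S=dict(np.load("pics/scene0.npz"))
a=np.radians(84.45);ex=np.array([np.cos(a),np.sin(a)]);ey=np.array([-ex[1],ex[0]]);O=np.array([.559,-.032])+.14*ex
ws=lambda p:np.c_[(p[:,:2]-O)@ex,(p[:,:2]-O)@ey,p[:,2]]
for n,im,bt,bh,bs in(("top",T,(250,212,305,268),(145,170,178,200),dict(hard=(225,145,258,182),grey=(212,255,246,288),jar=(280,262,312,295))),("scene",S,(228,160,275,224),(372,115,400,145),dict(hard=(330,185,372,238),grey=(245,118,282,165),jar=(185,155,225,206)))):
    P=cloud(im)
    def sel(b,zmin,zmax=.2):
        m=np.zeros(P.shape[:2],bool);m[b[1]:b[3],b[0]:b[2]]=1;return m&(P[...,2]>zmin)&(P[...,2]<zmax)
    m=sel(bt,.045)
    p=ws(P[m]);print(n,"tin zmax",np.percentile(p[:,2],[50,95,99]),"rect",cv2.minAreaRect((p[:,:2]*1000).astype(np.float32)))
    r=p[p[:,2]>np.percentile(p[:,2],70)];c=r.mean(0);w=np.linalg.svd(r[:,:2]-c[:2])[2][0];print(" ridge centre",c,"dir",w,np.degrees(np.arctan2(w[1],w[0])))
    # non-blue silhouette
    hsv=cv2.cvtColor(im["frame"],cv2.COLOR_BGR2HSV);k=np.zeros(m.shape,np.uint8);k[bt[1]:bt[3],bt[0]:bt[2]]=1
    k[(hsv[...,0]>98)&(hsv[...,0]<130)&(hsv[...,1]>90)]=0;k=cv2.morphologyEx(k,cv2.MORPH_OPEN,np.ones((3,3)))
    cc=max(cv2.findContours(k,0,1)[0],key=cv2.contourArea);print(" sil",cv2.minAreaRect((ws(ray(im,cc[:,0],.059))[:,:2]*1000).astype(np.float32)))
    rm=((mask(im,(0,150,60),(8,255,255),bh)|mask(im,(172,150,60),(180,255,255),bh))>0)
    h=ws(P[rm&(P[...,2]>.06)]);print(" handle n",len(h),h.mean(0),np.percentile(h,2,0),np.percentile(h,98,0))
    for q,b in bs.items():
        x=ws(P[sel(b,.05)]);print(" ",q,np.median(x,0),x.min(0),x.max(0))
    cg=ws(P[(sel((175,180,228,250) if n=="top" else (295,110,365,195),.04))]);print(" cage",cg.min(0),cg.max(0))
E
```

```text
top tin zmax [0.0821 0.0891 0.0913] rect ((-175.10781860351562, 65.5037612915039), (95.51390075683594, 111.78738403320312), 38.63871765136719)
 ridge centre [-0.1605  0.0452  0.0875] dir [0.7851 0.6194] 38.26896806935784
 sil ((-159.04031372070312, 46.003604888916016), (99.70353698730469, 63.35093688964844), 39.20516586303711)
 handle n 124 [ 0.0905 -0.0471  0.1282] [ 0.0706 -0.054   0.1126] [ 0.1147 -0.0422  0.1242]
  hard [-0.0675 -0.1129  0.0946] [-0.0884 -0.141   0.0502] [-0.0424 -0.0951  0.1291]
  grey [-0.0626  0.1183  0.1003] [-0.0881  0.092   0.0502] [-0.0349  0.1459  0.1074]
  jar [-0.2083  0.12    0.0984] [-0.2378  0.0936  0.0501] [-0.1825  0.1488  0.1056]
 cage [-0.0299 -0.0626  0.04  ] [0.0723 0.0628 0.1524]
scene tin zmax [0.0814 0.0881 0.089 ] rect ((-159.4882354736328, 42.91960525512695), (98.78035736083984, 57.60079574584961), 38.44917678833008)
 ridge centre [-0.1631  0.0406  0.087 ] dir [-0.7772 -0.6293] -141.00111315013095
 sil ((-154.51947021484375, 50.653907775878906), (147.65032958984375, 64.05096435546875), 42.541343688964844)
 handle n 91 [ 0.084  -0.0546  0.1262] [ 0.0685 -0.0558  0.1178] [ 0.1118 -0.0468  0.123 ]
  hard [-0.0763 -0.1253  0.0913] [-0.0896 -0.1428  0.0501] [-0.0164 -0.0497  0.1278]
  grey [-0.0719  0.1061  0.0956] [-0.1305  0.0716  0.0501] [-0.0374  0.1423  0.1046]
  jar [-0.2171  0.1077  0.0934] [-0.2392  0.0908  0.0502] [-0.1849  0.1439  0.1023]
 cage [-0.0736 -0.1276  0.04  ] [0.0661 0.0629 0.1495]
```

```bash
cat >> h.py <<'E'
from scipy.spatial.transform import Rotation as R
A=np.radians(84.45);O=np.array([.5725,.1073,0])
Ms=np.array([[np.cos(A),-np.sin(A),0],[np.sin(A),np.cos(A),0],[0,0,1.]])
W=lambda p:O+Ms@np.asarray(p,float)            # stand -> world
def ori(z,y):                                   # tool axes given in the stand frame
    z=np.array(z,float)/np.linalg.norm(z);y=np.array(y,float);y-=z*(y@z);y/=np.linalg.norm(y)
    q=R.from_matrix(Ms@np.c_[np.cross(y,z),y,z]).as_quat();return np.r_[q[3],q[:3]]
def tcp(g,z,off=.011):                          # grasp point (stand) -> TCP world
    z=np.array(z,float)/np.linalg.norm(z);return W(np.array(g)+off*z)
def arm(th,x=.102):return np.array([x,-.06*np.cos(th),.08+.06*np.sin(th)])
def dirn(yaw,pitch):                            # pitch deg below horizontal
    y,p=np.radians([yaw,pitch]);return np.array([np.cos(y)*np.cos(p),np.sin(y)*np.cos(p),-np.sin(p)])
def left(yaw):y=np.radians(yaw);return np.array([-np.sin(y),np.cos(y),0])
E
python3 - <<'E'
from bench import *
from h import *
np.set_printoptions(precision=2,suppress=True)
def t(n,g,z,y,off=.011):
    for s in(1,-1):
        try:q=inverse_kinematics(tcp(g,z,off),ori(z,s*np.array(y)))
        except Exception as e:q=repr(e)
        print(n,s,q if q is None else np.array(q))
for th in(0,1.57,3.14):t(f"crank{th}",arm(th),(0,0,-1),(0,1,0))
tin=np.array([-.160,.0435,.059])
t("pick",tin+[0,0,.006],-dirn(39,-75),left(39))
for yaw in(0,8,20,-20):
  for p in(5,15,30,45):t(f"place{yaw}/{p}",(-.06,0,.08),dirn(yaw,p),left(yaw))
for p in(50,60):
  for x in (-.1,-.03): t(f"push{p}",(x,0,.041),dirn(0,p),left(0),-.008)
E
```

```text
crank0 1 None
crank0 -1 [ 0.26  0.31  1.27 -0.    1.56  0.35]
crank1.57 1 None
crank1.57 -1 [ 0.29  0.14  1.35 -0.    1.64  0.39]
crank3.14 1 None
crank3.14 -1 [ 0.33  0.03  1.58 -0.    1.53  0.43]
pick 1 [-0.02 -0.23  1.87 -0.22  1.35  2.57]
pick -1 [-0.02 -0.23  1.87 -0.22  1.35 -0.57]
place0/5 1 [-0.54  0.5   1.62  1.25  1.89  2.52]
place0/5 -1 [-0.54  0.5   1.62  1.25  1.89 -0.62]
place0/15 1 [-0.52  0.39  1.64  1.13  1.82  2.57]
place0/15 -1 [-0.52  0.39  1.64  1.13  1.82 -0.57]
place0/30 1 None
place0/30 -1 [-0.47  0.25  1.65  0.95  1.71 -0.48]
place0/45 1 None
place0/45 -1 [-0.39  0.13  1.65  0.75  1.62 -0.36]
place8/5 1 [-0.5   0.58  1.5   1.2   1.99  2.52]
place8/5 -1 [-0.5   0.58  1.5   1.2   1.99 -0.62]
place8/15 1 [-0.49  0.48  1.52  1.08  1.92  2.55]
place8/15 -1 [-0.49  0.48  1.52  1.08  1.92 -0.59]
place8/30 1 [-0.44  0.34  1.55  0.91  1.81  2.62]
place8/30 -1 [-0.44  0.34  1.55  0.91  1.81 -0.53]
place8/45 1 None
place8/45 -1 [-0.37  0.21  1.56  0.71  1.7  -0.44]
place20/5 1 [-0.44  0.71  1.31  1.13  2.14  2.53]
place20/5 -1 [-0.44  0.71  1.31  1.13  2.14 -0.61]
place
[... 203 characters left out ...]
ace20/45 1 [-0.33  0.32  1.43  0.66  1.83  2.58]
place20/45 -1 [-0.33  0.32  1.43  0.66  1.83 -0.56]
place-20/5 1 [-0.6   0.27  1.94  1.41  1.64  2.5 ]
place-20/5 -1 [-0.6   0.27  1.94  1.41  1.64 -0.64]
place-20/15 1 [-0.58  0.14  1.95  1.28  1.55  2.61]
place-20/15 -1 [-0.58  0.14  1.95  1.28  1.55 -0.53]
place-20/30 1 None
place-20/30 -1 [-0.51 -0.    1.93  1.06  1.45 -0.34]
place-20/45 1 None
place-20/45 -1 [-0.41 -0.09  1.87  0.8   1.39 -0.13]
push50 1 None
push50 -1 [-0.44  0.16  1.64  0.65  1.61 -0.4 ]
push50 1 None
push50 -1 [-0.32  0.12  1.68  0.68  1.54 -0.31]
push60 1 None
push60 -1 [-0.35  0.09  1.64  0.5   1.56 -0.3 ]
push60 1 None
push60 -1 [-0.23  0.07  1.67  0.52  1.5  -0.2 ]
```

```bash
cat >> h.py <<'E'
DN=(0,0,-1);YC=(0,-1,0)
def crank(ths,speed=.12,dz=0,dy=0):
    from bench import move_l,state
    f=[]
    for th in ths:
        move_l(tcp(arm(th)+[0,dy,dz],DN),speed,ori(DN,YC));f.append(np.linalg.norm(state()["ft_force"]))
    return np.round(f,1)
E
python3 - <<'E'
from bench import *
from h import *
np.set_printoptions(precision=3,suppress=True)
q=ori(DN,YC);g=arm(.655)
move_to(tcp(g+[0,0,.09],DN),q);move_l(tcp(g,DN),.12);close()
s=state();print(s["time"],s["finger_gap"],s["ft_force"])
print(crank([.4,.15,0]));print(state()["ft_force"])
print(crank([-.03]),state()["ft_force"])
gripper_open();move_l(tcp(arm(0)+[0,0,.12],DN),.25)
im=get_image("top");P=cloud(im);cv2.imwrite("pics/top1.png",im["frame"]);np.savez("pics/top1.npz",**im)
s2=get_image("scene");cv2.imwrite("pics/scene1.png",s2["frame"]);print(state()["time"])
E
```

```text
4.375 0.012892464808976056 [6.396 0.11  0.349]
[5.5 5.  5.4]
[5.414 0.425 0.205]
[7.3] [ 4.883 -0.527  5.411]
7.3667
```

```bash
python3 - <<'E'
from h import *
np.set_printoptions(precision=4,suppress=True)
T=dict(np.load("pics/top1.npz"));P=(cloud(T)-O)@Ms
b=np.zeros(P.shape[:2],bool);b[175:260,175:235]=1
m=b&(P[...,2]>.12)&(P[...,2]<.15);p=P[m]
print("cage top z",np.median(p[:,2]),"rect",cv2.minAreaRect((p[:,:2]*1000).astype(np.float32)),"tilt dz/dy",np.linalg.lstsq(np.c_[p,np.ones(len(p))][:,[0,1,3]],p[:,2],rcond=None)[0])
t=P[212:268,250:305].reshape(-1,3);t=t[t[:,2]>.07];print("tin ridge",len(t),t[t[:,2]>np.percentile(t[:,2],70)].mean(0))
a=np.hstack([cv2.imread("pics/scene1.png")[80:260,160:420],cv2.imread("pics/top1.png")[120:300,130:330]]);cv2.imwrite("pics/c1.png",cv2.resize(a,None,fx=1.7,fy=1.7))
E
```

```text
cage top z 0.13671804754567776 rect ((3.7766380310058594, 0.16984939575195312), (66.78449249267578, 72.00696563720703), 0.27824410796165466) tilt dz/dy [0.0015 0.0007 0.1366]
tin ridge 1024 [-0.161   0.0467  0.1546]
```

View pics/c1.png

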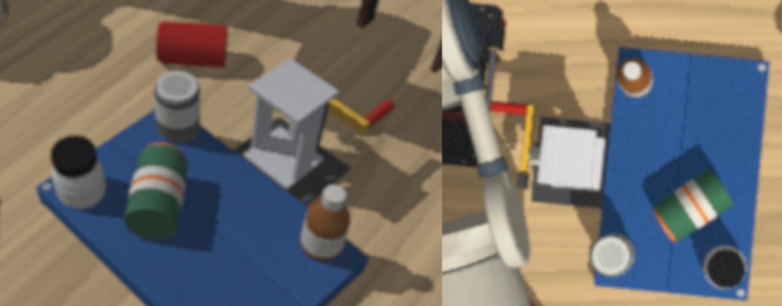

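The picture shows the cage upright at (287,130) in the left panel and (570,155) in the right, with the handle on the hardener side. The top-plate fit gives centre (3.8, 0.2) mm and yaw 0.3°, so my stand frame holds. The tin is unmoved, so I pick it next.

```bash
python3 - <<'E'
from bench import *
from h import *
np.set_printoptions(precision=3,suppress=True)
ang=38.7;zt=-dirn(ang,-75);q=ori(zt,-left(ang));d=np.r_[dirn(ang,0)]
g=np.array([-.160,.0455,.059])-.006*d-.008*zt
move_to(tcp(g+[0,0,.13],zt),q);move_l(tcp(g,zt),.15)
print("pre",state()["ft_force"],state()["ee_pos"]-tcp(g,zt));close()
s=state();print(s["time"],s["finger_gap"],s["finger_force"],s["ft_force"])
move_l(tcp(g+[0,0,.17],zt),.2)
z2=dirn(7,15);q2=ori(z2,-left(7));print(state()["ft_force"],state()["finger_gap"])
move_to(tcp([-.09,0,.20],z2),q2)
s=state();print(s["time"],s["finger_gap"],s["ft_force"])
for n in("scene","top"):
    im=get_image(n);cv2.imwrite(f"pics/{n}2.png",im["frame"]);np.savez(f"pics/{n}2.npz",**im)
cv2.imwrite("pics/c2.png",np.hstack([cv2.imread("pics/scene2.png")[50:350,60:460],cv2.imread("pics/top2.png")[80:380,130:430]]))
E
```

```text
pre [ 0.661  0.204 -0.14 ] [0.001 0.    0.001]
10.0667 0.05742410228136016 29.98370736837387 [ 1.296 -0.03   0.714]
[ 0.245  0.156 -4.132] 0.05729623325087988
12.3 0.0577427486026858 [-0.098 -0.239 -4.074]
```

View pics/c2.png

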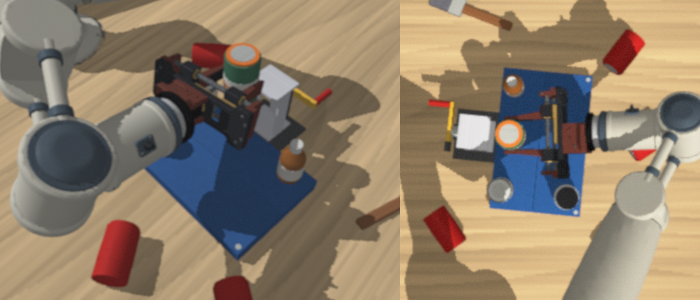

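The tin hangs upright in the grip with its orange lid up, at (242,55) in the scene panel and (510,133) in the top panel. I'll measure the lid plane and then place the tin.

```bash
python3 - <<'E'
from h import *
np.set_printoptions(precision=4,suppress=True)
for n,b in(("top",(222,195,260,232)),("scene",(280,90,326,120))):
    I=dict(np.load(f"pics/{n}2.npz"));P=(cloud(I)-O)@Ms;m=np.zeros(P.shape[:2],bool);m[b[1]:b[3],b[0]:b[2]]=1
    p=P[m&(P[...,2]>.22)&(P[...,2]<.30)];z=np.median(p[:,2]);k=p[abs(p[:,2]-z)<.006]
    print(n,len(p),len(k),z,k.mean(0),cv2.minEnclosingCircle((k[:,:2]*1000).astype(np.float32)),np.linalg.lstsq(np.c_[k[:,:2],np.ones(len(k))],k[:,2],rcond=None)[0])
E
```

```text
top 721 677 0.24900448407672818 [-0.0808  0.003   0.249 ] ((-80.47777557373047, 2.8750643730163574), 28.748579025268555) [ 0.0011 -0.0042  0.2491]
scene 898 778 0.249404995457022 [-0.0855 -0.0015  0.249 ] ((-83.29141235351562, -0.3067359924316406), 28.871366500854492) [0.0445 0.0374 0.2529]
```

```bash
python3 - <<'E'
from bench import *
from h import *
np.set_printoptions(precision=3,suppress=True)
z2=dirn(7,15)
move_l(tcp([-.071,-.001,.10],z2),.2);move_l(tcp([-.071,-.001,.079],z2),.1)
z=.079
while z>.070:
    z-=.001;move_l(tcp([-.071,-.001,z],z2),.05);f=state()["ft_force"][2]
    if f>0:break
print(z,state()["ft_force"]);hold(.5)
print("up",state()["ft_force"],state()["time"])
move_l(tcp([-.049,-.001,z],z2),.06);print(state()["ft_force"])
gripper_open();hold(.2)
b=np.array([-.049,-.001,z])-.11*z2;move_l(tcp(b,z2),.2)
im=get_image("top");P=(cloud(im)-O)@Ms;np.savez("pics/top3.npz",**im);cv2.imwrite("pics/top3.png",im["frame"])
print(state()["time"])
E
python3 - <<'E'
from h import *
np.set_printoptions(precision=4,suppress=True)
P=(cloud(dict(np.load("pics/top3.npz")))-O)@Ms
m=(abs(P[...,0]+.04)<.06)&(abs(P[...,1])<.06)&(abs(P[...,2]-.125)<.008)&(P[...,0]<.1)
p=P[m];print(len(p),np.median(p,0),p.min(0),p.max(0))
k=p[(p[:,2]<.131)&(p[:,0]<-.031)];print(len(k),k.mean(0),k.min(0),k.max(0),np.linalg.lstsq(np.c_[k[:,:2],np.ones(len(k))],k[:,2],rcond=None)[0])
cv2.imwrite("pics/c3.png",cv2.resize(cv2.imread("pics/top3.png")[120:300,150:400],None,fx=2,fy=2))
E
```

```text
0.074 [-0.851 -0.642  1.029]
up [-0.388 -0.887  4.986] 15.1667
[ 0.911 -0.657  5.971]
17.2917
457 [-0.0439  0.0005  0.1238] [-0.0691 -0.0346  0.117 ] [0.02   0.0361 0.133 ]
381 [-0.0478  0.0007  0.1235] [-0.0691 -0.027   0.117 ] [-0.0312  0.0288  0.1308] [0.0591 0.0047 0.1263]
```

View pics/c3.png

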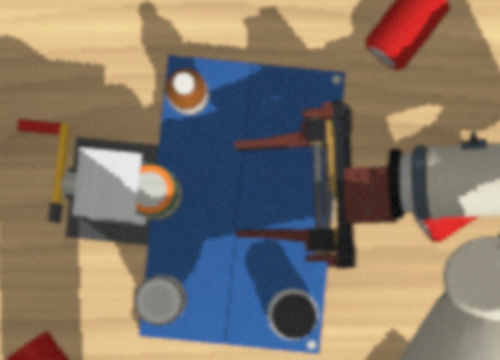

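The tin stands at the mouth at (155,188) in this crop, lid up, centred at y≈0, and the bystanders are unmoved. Next I push it home low down with closed fingers.

```bash
cat > push.py <<'E'
from bench import *
from h import *
np.set_printoptions(precision=3,suppress=True)
zt=dirn(0,55);q=ori(zt,-left(0));T=lambda x,z,y=.0005:tcp([x,y,z],zt,-.008)
def push(end=-.033):
    ex=Ms[:,0]
    x=-.065
    while x<end:
        x=min(x+.004,end);move_l(T(x,.0405),.06);f=state()["ft_force"]@ex
        if f<-18:break
    print("x",x,"f",f,state()["ft_force"]);return x
E
python3 - <<'E'
from push import *
move_to(T(-.11,.13),q);close();move_l(T(-.092,.07),.2);move_l(T(-.092,.0405),.1)
print(state()["ft_force"],state()["ee_pos"]-T(-.092,.0405))
move_l(T(-.065,.0405),.08);print(state()["ft_force"])
x=push();move_l(T(x-.03,.0405),.2);move_l(T(-.12,.13),.25)
im=get_image("top");np.savez("pics/top4.npz",**im);s=get_image("scene");cv2.imwrite("pics/scene4.png",s["frame"]);np.savez("pics/scene4.npz",**s)
print(state()["time"])
cv2.imwrite("pics/c4.png",np.hstack([cv2.resize(s["frame"][80:260,240:420],None,fx=2.2,fy=2.2),cv2.resize(im["frame"][150:294,170:314],None,fx=2.75,fy=2.75)]))
E
```

```text
[ 0.069  0.27  -0.492] [-0.     0.    -0.001]
[ 0.017 -0.408  0.11 ]
x -0.033 f -9.778305640819474 [-2.999 -9.533  2.17 ]
23.6417
```

View pics/c4.png

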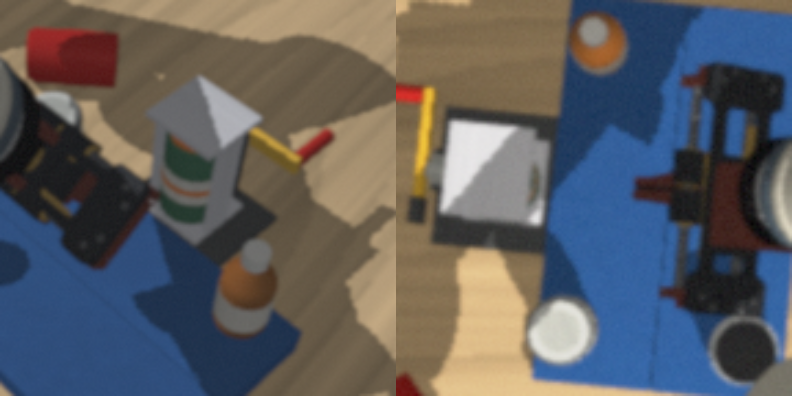

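The tin is upright between the straps, at (187,185) in the left panel. I'll check how far home it is.

```bash
python3 - <<'E'
from h import *
np.set_printoptions(precision=4,suppress=True)
I=dict(np.load("pics/scene4.npz"));P=(cloud(I)-O)@Ms
g=mask(I,(40,60,20),(95,255,255),(305,130,345,185))>0
p=P[g];p=p[(p[:,2]>.03)&(p[:,2]<.125)];print("green",len(p),np.percentile(p,[1,50,99],axis=0))
# circle fit of radius 29 in the stand's xy
from scipy.optimize import least_squares
r=least_squares(lambda c:np.hypot(p[:,0]-c[0]-c[2]*(p[:,2]-.074),p[:,1]-c[1]-c[3]*(p[:,2]-.074))-.029,[0,0,0,0],loss="soft_l1",f_scale=.001).x;print("axis, tilt",r)
c=P[125:145,300:365].reshape(-1,3);c=c[abs(c[:,2]-.137)<.006];print("cage top",cv2.minAreaRect((c[:,:2]*1000).astype(np.float32)),np.median(c[:,2]))
E
```

```text
green 320 [[-0.0276 -0.0249  0.0313]
 [-0.0239 -0.0106  0.094 ]
 [-0.011   0.0132  0.1162]]
axis, tilt [ 0.0024  0.0005 -0.0015  0.004 ]
cage top ((2.4454421997070312, -1.0884437561035156), (72.63631439208984, 67.22415924072266), 89.8885269165039) 0.13757545399545723
```

Home: axis at x≈2.4 mm, no tilt. Now I crank it over and hold.

```bash
python3 - <<'E'
from bench import *
from h import *
from push import T
np.set_printoptions(precision=3,suppress=True)
move_l(T(-.12,.22),.25);gripper_open()
g=arm(0);move_to(tcp(g+[0,0,.16],DN),ori(DN,YC));move_l(tcp(g,DN),.15);close()
s=state();print(s["time"],s["finger_gap"],s["ft_force"])
print(crank(np.arange(.2,3.1,.2),.07));print(crank([3.14,3.17],.05),state()["ft_force"],state()["time"])
hold(1.6);im=get_image("top");cv2.imwrite("pics/top5.png",im["frame"]);s=get_image("scene");cv2.imwrite("pics/scene5.png",s["frame"])
P=(cloud(im)-O)@Ms;p=P[175:260,175:235].reshape(-1,3);p=p[abs(p[:,2]-.137)<.008];print(np.linalg.lstsq(np.c_[p[:,:2],np.ones(len(p))],p[:,2],rcond=None)[0])
g=mask(s,(40,60,20),(95,255,255),(295,120,350,190))>0;q=((cloud(s)-O)@Ms)[g];print(len(q),np.percentile(q,[2,50,98],axis=0),state()["ee_pos"]-tcp(arm(3.17),DN))
cv2.imwrite("pics/c5.png",cv2.resize(s["frame"][80:260,240:420],None,fx=2.5,fy=2.5))
E
```

```text
28.8333 0.013171122436693645 [ 4.831  0.644 -2.336]
[ 5.5  6.5  7.5 10.6 12.8 15.3 18.6 16.8 14.7 10.4  7.2  8.2  7.   7.6
  7. ]
[6.7 7.4] [3.718 2.958 5.66 ] 34.275
[0.001 0.024 0.137]
300 [[-0.028 -0.027  0.037]
 [-0.025 -0.011  0.099]
 [-0.015  0.012  0.122]] [0.001 0.001 0.002]
```

View pics/c5.png

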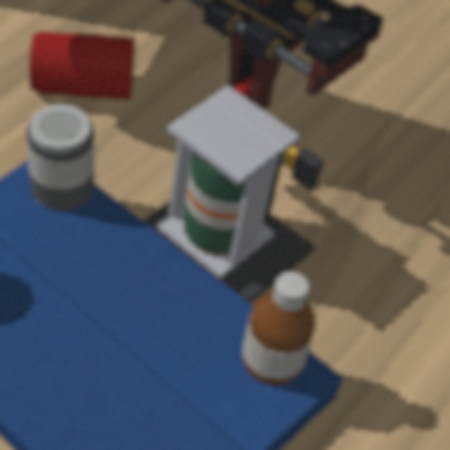

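The cage is right over with the tin at (213,205) inside, and the handle is gripped at the far side. It was held 1.6 s, and the plate slope of 0.024 puts the joint at about 3.12. Cranking back.

```bash
python3 - <<'E'
from bench import *
from h import *
np.set_printoptions(precision=3,suppress=True)
print(crank(np.arange(2.94,.1,-.2),.07));print(crank([0,-.04],.05),state()["ft_force"]);hold(.2)
gripper_open();hold(.2);move_l(tcp(arm(0)+[0,0,.15],DN),.2);hold(.5)
im=get_image("top");s=get_image("scene");print(state()["time"],state()["ft_force"])
P=(cloud(im)-O)@Ms;p=P[175:260,175:235].reshape(-1,3);p=p[abs(p[:,2]-.137)<.008];print(np.linalg.lstsq(np.c_[p[:,:2],np.ones(len(p))],p[:,2],rcond=None)[0])
g=mask(s,(40,60,20),(95,255,255),(305,130,345,185))>0;p=((cloud(s)-O)@Ms)[g];p=p[(p[:,2]>.03)&(p[:,2]<.125)]
from scipy.optimize import least_squares
print(len(p),"axis,tilt",least_squares(lambda c:np.hypot(p[:,0]-c[0]-c[2]*(p[:,2]-.074),p[:,1]-c[1]-c[3]*(p[:,2]-.074))-.029,[0,0,0,0],loss="soft_l1",f_scale=.001).x,np.percentile(p,[1,99],axis=0))
cv2.imwrite("pics/c6.png",cv2.resize(s["frame"][80:260,180:420],None,fx=2.5,fy=2.5))
E
```

```text
[11.9 13.9  9.3  8.4  8.6 14.5 14.1  9.2  6.   5.5  5.2  3.1  2.8  3.4
  4.4]
[5.2 6.8] [ 4.413 -1.081  5.107]
44.5583 [-0.095  0.825 -0.174]
[-0.003 -0.059  0.137]
354 axis,tilt [0.002 0.002 0.002 0.052] [[-0.028 -0.025  0.032]
 [-0.01   0.021  0.117]]
```

View pics/c6.png

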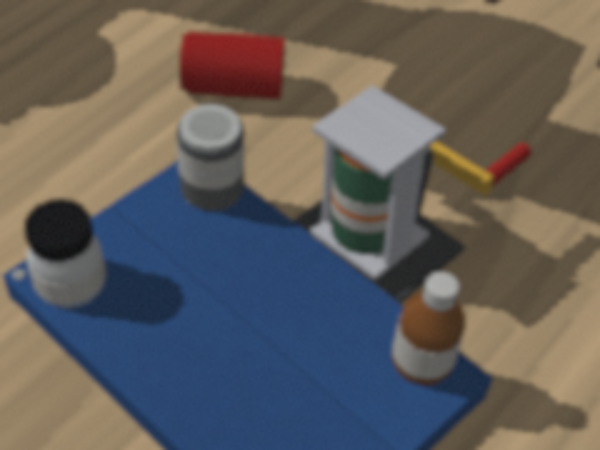

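The tin is upright in the cage at (362,200) and the bystanders are unmoved, but the cage is still about 0.055 rad short of its stop. I have time to press it fully home.

```bash
python3 - <<'E'
from bench import *
from h import *
np.set_printoptions(precision=3,suppress=True)
move_l(tcp(arm(.05),DN),.15);close()
print(crank([0,-.05,-.1],.05),state()["ft_force"]);hold(.3)
gripper_open();hold(.2);move_l(tcp(arm(0)+[0,0,.15],DN),.2);hold(.5)
im=get_image("top");s=get_image("scene");print(state()["time"],state()["ft_force"])
P=(cloud(im)-O)@Ms;p=P[175:260,175:235].reshape(-1,3);p=p[abs(p[:,2]-.137)<.008];print(np.linalg.lstsq(np.c_[p[:,:2],np.ones(len(p))],p[:,2],rcond=None)[0])
g=mask(s,(40,60,20),(95,255,255),(305,130,345,185))>0;p=((cloud(s)-O)@Ms)[g];p=p[(p[:,2]>.03)&(p[:,2]<.125)]
from scipy.optimize import least_squares
r=least_squares(lambda c:np.hypot(p[:,0]-c[0]-c[2]*(p[:,2]-.074),p[:,1]-c[1]-c[3]*(p[:,2]-.074))-.029,[0,0,0,0],loss="soft_l1",f_scale=.001).x
print(len(p),"axis,tilt",r,np.percentile(p,[1,99],axis=0))
E
```

```text
[ 5.4  7.2 16.7] [-0.905 -2.811 16.457]
50.825 [ 0.59   0.154 -0.091]
[-0.     0.006  0.137]
336 axis,tilt [0.002 0.002 0.001 0.   ] [[-0.028 -0.024  0.032]
 [-0.009  0.018  0.117]]
```

The cage is now at its stop (plate slope 0.006) and the tin is upright and home, so I hand it in.

```bash
python3 -c "
from bench import *
print(job_done())"
```

```text
the job is handed in; nothing more can be done
None
```

The job is handed in at about 51 s of the 72 s; my last measurements showed the green tin, turned over for 1.6 s and cranked back, upright and home in the upright cage with the bystanders still standing, but the hand-in call returned no verdict.

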